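# Weed out the lidless jars and carry the carrier level

### The arm

A 7-joint arm with a two-finger parallel gripper is mounted at the origin on the work surface. World frame = base frame: x ahead of the robot, y to its left, z up, the work surface at z = 0. Lengths are in m, angles in rad, forces in N, time in s.
With the tool pointing down it reaches from about 0.4 to 0.85 m from the base axis. Payload 10.4 kg.
Tool frame: the origin (TCP) lies between the finger pads; the fingertips stand 22 mm ahead of it and the grasp point (between the pads) lies 3 mm ahead of it (r.nose_length is the distance from the TCP to the fingertips, in m); z points along the fingers, y is the line along which they close (so a half turn about z gives the same grasp; the last joint's range is limited). The gripper opens to 87 mm and grips with 3 to 60 N. Pads are 19 mm wide; open, the fingers measure 117 mm over their backs; the gripper's body (75 mm by 190 mm) begins 51 mm behind the grasp point.
Start: joints at [1.144, 0.332, -0.065, 1.46, 0.022, 1.35, -0.088], TCP at [0.246, -0.575, 0.245] pointing down, gripper open.
Joint ranges: [-2.6, 2.6], [-0.5, 2.12], [-1.47, 1.34], [0.16, 2.42], [-1.27, 4.41], [0.06, 2.06], [-2.6, 2.6]. Speed limits (rad/s): [2.22, 2.22, 2.79, 2.79, 3.14, 3.14, 3.14].

### API

Orientations are given as a unit quaternion [x, y, z, w].
In Python, from bench import readout, cams, r gives the robot as it stands. The module is installed in compiled form; this text tells all that it offers.
- The arm moves only by the tool step_arm, never from a script. Its argument "deltas" is a list that holds one entry, the list of rows, each a list of 7 numbers: the turn, a rotation vector about the tool's x, y, z in rad, then the shift along the tool's x, y, z in m, then the opening in per cent of the stroke, from 0 (shut) to 100 (fully open). A call has 1 to 20 rows; each row is the pose to reach, as a shift and turn from the pose commanded when the call began, along the tool's axes at that moment; what a row does not reach only later rows make up. A row lasts 1/8 s, in which the tool goes at most 62.5 mm and 10.7 degrees, less where a joint would pass 70% of its speed; a pose out of reach is approached as far as the arm can. A call with a gripper value outside its range is refused whole. The fingers move at their own pace and stop on an object; "squeeze" is the grip in N (left out, the last holds). Time passes only in rows, so rows that repeat a pose let the fingers close. It gives the time, the measured TCP pose, the force, the opening and the grip force at its end, in the units of the state.
- readout.read_state(): the state, without advancing time (a new reading comes with each control period).
- cams.camera(name): name is "scene" or "top" or "wrist"; returns a dict with "img" (480x640x3 uint8, red, green, blue), "fx", "fy", "cx", "cy" (pixels), "origin" and "rotation" of the camera in the world; the wrist camera has in their place "T_tool_cam" (4x4, takes a point from camera to tool coordinates, whose origin is the TCP and whose axes are the flange's). Camera axes: x right, y up, looking along -z (the intrinsics and any distortion apply to the point x, -y, -z); pixel columns grow to the right and rows downward; lengths in m; the calibration is good to about 2 mm. A picture is of the moment at which its call begins: read the wrist's pose just before it. There is no depth.
- r.close_job(): hands the job in; it is judged then, once.
The state is a dict: "time": time; "joint_positions": joint angles; "joint_vel": joint speeds; "joint_torque": joint torques, N m; "ee_pos": TCP position; "eef_rot": TCP orientation; "ft_force": force on the tool from outside, world axes, zero at the start; "torque": the same for the moment, N m; "width": finger opening in m; "grip_force": force on a finger pad.
Only numpy, scipy, OpenCV 4.12 (cv2) and the standard library are available. Lean on these libraries where they do the work, as an engineer would, in place of code of your own. Each camera call takes 0.05 s, during which the arm holds its last target. There are 200 camera calls.

### The job

Two of the four jars in the white carrier have lost their lids: take those two open jars out and put them in the grey reject bin, leaving the two capped jars in their pockets. Then lift the carrier by its bar handle about 10 cm clear of the table and finish there, still holding it by the handle, steady and level with the capped jars standing in it; do not put it down. Do not tip the carrier at any time, and leave the mortar, the measuring cylinder and the tub where they are.

Things in the scene. Friction and masses are not known exactly. Their poses are not given: they have to be found in the camera images.
- carrier: white plastic jar carrier, about 0.4 kg, loose on the table: plate 190 (its x) by 150 (its y) by 18 mm thick. Origin: centre of its underside, z up. Four round pockets 44 mm wide, 10 mm deep, at x = +-60, y = +-45 mm, floors 8 mm above the underside; one jar in each, which where varies. A bar handle rises along its middle. Either side of the robot, any yaw to 0.7 rad
- handle: the carrier's rigid steel bar handle: flat-sided bar 100 mm long (carrier's x), 12 mm thick (carrier's y), 20 mm tall, on two 8 mm round posts 44 mm either side of its middle. Origin at the bar's centre, 90 mm above the carrier's underside and over its middle; axes as the carrier's. 62 mm free between bar and plate
- open_jar_a: reject: white plastic jar without its lid, about 40 g, hollow and open at the top; straight body 40 mm in diameter (39 at the foot) up to 66 mm, then a 34 mm wide neck up to its open rim at 80 mm. Origin at the centre of its underside, z up. Starts upright in a pocket of the carrier, its underside on the pocket floor
- open_jar_b: reject: a second lidless jar, the same as open_jar_a, in another pocket
- capped_jar_a: good jar: white plastic, closed with a wide flat white cap, about 70 g; body 40 mm in diameter up to 66 mm, cap 43 mm in diameter from 66 to 88 mm. Origin at the centre of its underside, z up. Stands in a pocket of the carrier and stays there
- capped_jar_b: good jar: a second capped jar, the same as capped_jar_a, in another pocket
- bin: grey plastic reject bin, fixed on the table on the other side from the carrier: open-topped box 220 (its x) by 160 (its y) by 50 mm high outside, walls and floor 4 mm thick, empty at the start. Origin at the centre of its underside, z up. The jars may stand or lie in it
- mortar: bystander: white ceramic mortar 136 mm across and 70 mm high with its pestle leaning out to 125 mm height, beyond the work. Origin at the centre of its underside
- measuring_cylinder: bystander: glass measuring cylinder, 29 mm in diameter, 208 mm tall on a 72 mm foot, beyond the work. Origin at the centre of its underside
- tub: bystander: round white tub with a flat red lid, 76 mm across and 55 mm high, between the robot and the work. Origin at the centre of its underside
Not all that is in view belongs to the job. What is shaped like the open_jar_a but purple is not meant.

How it is judged:
By the outcome, as a careful person would: the job done as asked, in the order asked, and still so for the second after the job is handed in, while the arm keeps its last pose, push and grip.
It also fails if it takes over 72 s, if anything falls off the work surface, if the arm or the gripper's body presses on something with over 40 N, if the wrist force passes 120 N, or if a joint passes its speed limit or range.

## Working session

There is one attempt and no reset: what is moved stays moved. The work goes in short steps, Python scripts to look and compute and a tool call to move; the robot and the scene stay as the last step left them, time stands still between calls to the robot, and variables do not carry over. Pictures are saved under pics/ and viewed, at most 12 in all, crops included, and the job is handed in when it is done.

Besides the shell and the picture viewer there is one more tool, called after "Emit:" in YAML: its name, and indented under it one key for each argument. step_arm: Moves the arm, as the interface text tells. Its arguments: {"type":"object","properties":{"deltas":{"type":"array"},"squeeze":{"type":"number"}},"required":["deltas"]}

```bash
mkdir -p pics; cat > h.py <<'E'
import numpy as np, cv2
from bench import readout, cams, r
from scipy.spatial.transform import Rotation as R
def snap(n,f):
    c=cams.camera(n); cv2.imwrite('pics/'+f,c['img'][:,:,::-1]); np.save('pics/'+f+'.npy',c,allow_pickle=True); return c
def load(f): return np.load('pics/'+f+'.npy',allow_pickle=True).item()
def cast(c,uv,z):
    if 'origin' in c: o,Rm=np.array(c['origin']),np.array(c['rotation'])
    else:
        s=c['state']; T=np.array(c['T_tool_cam']); Q=R.from_quat(s['eef_rot']).as_matrix()
        o=np.array(s['ee_pos'])+Q@T[:3,3]; Rm=Q@T[:3,:3]
    d=Rm@np.array([(uv[0]-c['cx'])/c['fx'],-(uv[1]-c['cy'])/c['fy'],-1.])
    return o+d*(z-o[2])/d[2]
E
python3 - <<'E'
from h import *
print({k:np.round(v,3) for k,v in readout.read_state().items()})
for n in('top','scene'):
    c=snap(n,n+'0.png'); print({k:v for k,v in c.items() if k!='img'})
E
```

```text
{'time': np.float64(0.0), 'joint_positions': array([ 1.144,  0.333, -0.065,  1.461,  0.022,  1.35 , -0.088]), 'joint_vel': array([-0.001, -0.002,  0.001, -0.   ,  0.001,  0.001, -0.001]), 'joint_torque': array([-1.0000e-03, -6.2325e+01,  2.4000e-02, -3.8991e+01, -6.2000e-02,
        4.0000e-02,  0.0000e+00]), 'ee_pos': array([ 0.245, -0.574,  0.244]), 'eef_rot': array([ 0.98 ,  0.201, -0.   , -0.001]), 'ft_force': array([-0.726, -0.024,  0.164]), 'torque': array([-0.013,  0.04 ,  0.013]), 'grip_force': np.float64(0.0), 'width': np.float64(0.087)}
{'fx': 485.1307399083297, 'fy': 485.1307399083297, 'cx': 319.6970295369622, 'cy': 242.38866648614328, 'origin': array([ 0.4197484 , -0.03829585,  1.03020242]), 'rotation': array([ 0.07568055, -0.0698432 , -0.65773613,  0.7461753 ])}
{'fx': 607.8359557726344, 'fy': 607.8359557726344, 'cx': 316.91130130621707, 'cy': 236.1769453583607, 'origin': array([ 1.25817213, -0.46807629,  0.98678247]), 'rotation': array([0.31587619, 0.17020423, 0.43152918, 0.82766861])}
```

View pics/top0.png

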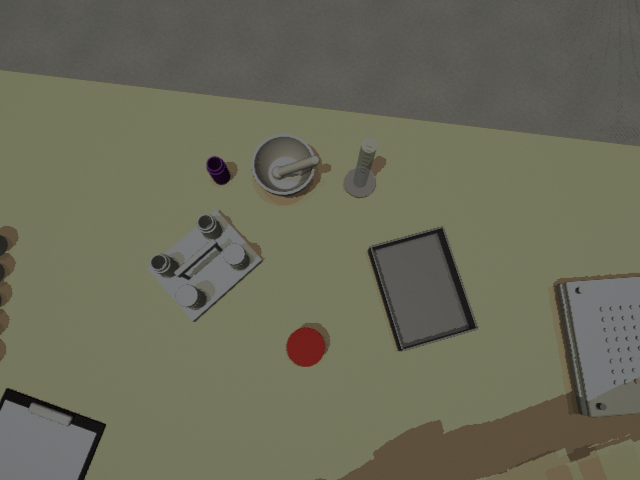

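View pics/scene0.png

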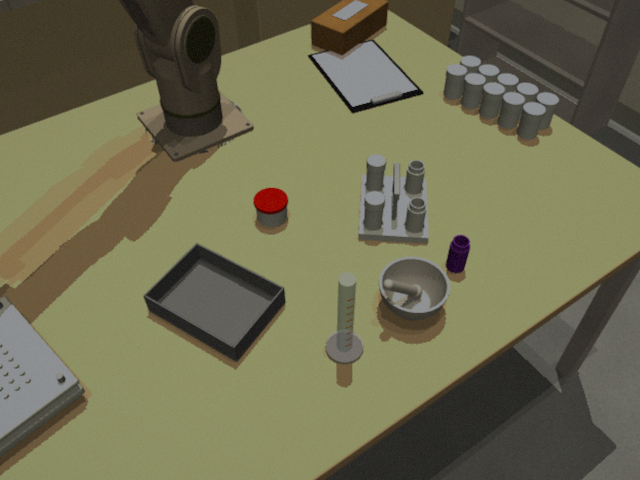

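The top view shows the carrier at about (205,265). The open jars, with dark mouths, are at (208,222) and (163,262), the capped jars at (236,256) and (189,295), and the bin at (422,290). The scene view agrees, with the open jars on the carrier's right side at (416,170) and (416,210). I'll zoom in and cast rays.

```bash
sed -i "s/np.array(c\['rotation'\])/R.from_quat(c['rotation']).as_matrix()/" h.py
python3 - <<'E'
from h import *
c=load('top0.png')
im=c['img'][200:330,135:275,::-1]
cv2.imwrite('pics/crop.png',cv2.resize(im,None,fx=4.5,fy=4.5,interpolation=cv2.INTER_CUBIC))
for n,uv,z in [('jarA',(207,221),.088),('jarB',(161,260),.088),('capA',(236,254),.096),('capB',(188,293),.096)]: print(n,cast(c,uv,z).round(3))
for uv in[(369,248),(444,230),(475,325),(401,348)]: print('bin',cast(c,uv,.05).round(3))
print('tub',cast(c,(306,347),.055).round(3),'cyl',cast(c,(360,183),0).round(3),'mortar',cast(c,(284,166),.07).round(3),'purple',cast(c,(221,180),0).round(3))
E
```

```text
jarA [0.631 0.211 0.088]
jarB [0.542 0.287 0.088]
capA [0.571 0.141 0.096]
capB [0.484 0.221 0.096]
bin [ 0.625 -0.119  0.05 ]
bin [ 0.682 -0.27   0.05 ]
bin [ 0.496 -0.346  0.05 ]
bin [ 0.433 -0.203  0.05 ]
tub [ 0.411 -0.017  0.055] cyl [ 0.78  -0.088  0.   ] mortar [0.772 0.077 0.07 ] purple [0.747 0.22  0.   ]
```

View pics/crop.png

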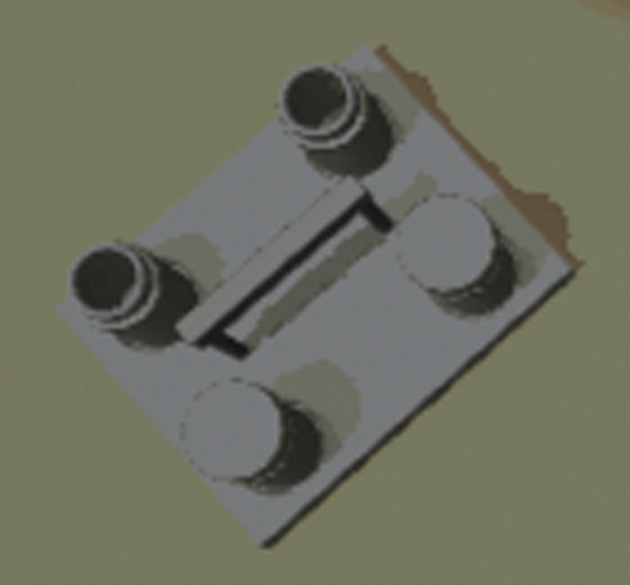

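```bash
cat >> h.py <<'E'
def delta(xyz,yaw=None):
    s=readout.read_state(); Q=R.from_quat(s['eef_rot'])
    d=Q.inv().apply(np.array(xyz)-s['ee_pos']); w=np.zeros(3)
    if yaw is not None:
        cand=[]
        for k in(0,np.pi):
            T=R.from_euler('z',yaw+k)*R.from_rotvec([np.pi,0,0]); cand.append((Q.inv()*T).as_rotvec())
        w=cand
    print('t',round(float(s['time']),2),'pos',np.round(s['ee_pos'],4),'q7',np.round(s['joint_positions'][[0,6]],2),'turns',np.round(w,3),'shift',np.round(d,4))
E
python3 - <<'E'
from h import *
c=load('top0.png')
P=lambda u,v:(135+u/4.5,200+v/4.5)
for n,uv,z in [('jarA',(318,98),.088),('jarB',(107,280),.088),('capA',(447,245),.096),('capB',(231,430),.096),('hand',(272,259),.1),('c',(372,48),.018),('c',(65,308),.018),('c',(265,545),.018),('c',(578,265),.018)]: print(n,cast(c,P(*uv),z).round(4))
w=cams.camera('wrist');print(w['T_tool_cam'].round(3),w['fx'])
delta([.52,.18,.35],-.71+np.pi/2)
E
```

```text
jarA [0.629  0.2135 0.088 ]
jarB [0.5366 0.2906 0.088 ]
capA [0.5693 0.1444 0.096 ]
capB [0.4785 0.2229 0.096 ]
hand [0.5531 0.2176 0.1   ]
c [0.6722 0.2108 0.018 ]
c [0.5298 0.3319 0.018 ]
c [0.4335 0.2198 0.018 ]
c [0.5801 0.0971 0.018 ]
[[-0.     0.954  0.301  0.085]
 [ 1.     0.     0.     0.   ]
 [ 0.     0.301 -0.954 -0.141]
 [ 0.     0.     0.     1.   ]] 345.40937427335007
t 0.15 pos [ 0.2455 -0.5745  0.244 ] q7 [ 1.14 -0.09] turns [[-1.000e-03 -0.000e+00 -4.570e-01]
 [-0.000e+00  1.000e-03  2.685e+00]] shift [ 0.5489 -0.586  -0.1054]
```

Emit:
step_arm:
  deltas:
    - [[0,0,-0.1,0.06,-0.06,-0.02,69],[0,0,-0.2,0.12,-0.12,-0.04,69],[0,0,-0.457,0.594,-0.608,-0.055,69],[0,0,-0.457,0.594,-0.608,-0.055,69],[0,0,-0.457,0.594,-0.608,-0.055,69],[0,0,-0.457,0.594,-0.608,-0.055,69],[0,0,-0.457,0.594,-0.608,-0.055,69],[0,0,-0.457,0.594,-0.608,-0.055,69],[0,0,-0.457,0.594,-0.608,-0.055,69],[0,0,-0.457,0.594,-0.608,-0.055,69],[0,0,-0.457,0.594,-0.608,-0.055,69],[0,0,-0.457,0.594,-0.608,-0.055,69],[0,0,-0.457,0.594,-0.608,-0.055,69],[0,0,-0.457,0.594,-0.608,-0.055,69],[0,0,-0.457,0.594,-0.608,-0.055,69],[0,0,-0.457,0.594,-0.608,-0.055,69],[0,0,-0.457,0.594,-0.608,-0.055,69],[0,0,-0.457,0.594,-0.608,-0.055,69],[0,0,-0.457,0.594,-0.608,-0.055,69],[0,0,-0.457,0.594,-0.608,-0.055,69]]
  squeeze: 12

```text
time: 2.65
ee_pos: [0.553, 0.2175, 0.2997]
eef_rot: [0.909, 0.417, 0.0, 0.0]
ft_force: [0.2, 0.1, -0.0]
width: 0.0601
grip_force: 0.0
```

```bash
python3 - <<'E'
from h import *
s=readout.read_state(); c=cams.camera('wrist'); c['state']=s
np.save('pics/w1.png.npy',c,allow_pickle=True); cv2.imwrite('pics/w1.png',c['img'][:,:,::-1])
delta([.629,.2135,.3],.871); print(s['joint_vel'].round(3))
E
```

```text
t 2.7 pos [0.5529 0.2176 0.2996] q7 [ 0.21 -1.35] turns [[ 0.     0.    -0.01 ]
 [ 0.    -0.     3.131]] shift [ 0.0465  0.0603 -0.0004]
[-0.003  0.003 -0.001 -0.002  0.001  0.     0.   ]
```

View pics/w1.png

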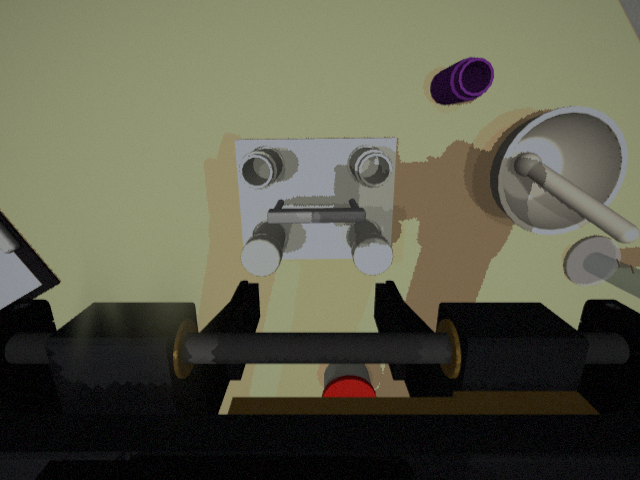

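The wrist view shows the rims near (262,169) and (373,167), the caps at (263,257) and (372,256), and the bar from (268,217) to (364,217).

```bash
python3 - <<'E'
from h import *
c=load('w1.png')
for n,uv,z in [('jarB',(261,169),.088),('jarA',(374,167),.088),('capB',(263,257),.096),('capA',(372,256),.096),('h1',(268,217),.1),('h2',(364,217),.1),('p',(236,140),.018),('p',(396,137),.018)]: print(n,cast(c,uv,z).round(4))
E
```

```text
jarB [0.5434 0.2909 0.088 ]
jarA [0.6308 0.2184 0.088 ]
capB [0.4832 0.2225 0.096 ]
capA [0.5717 0.1478 0.096 ]
h1 [0.5181 0.2512 0.1   ]
h2 [0.5918 0.1878 0.1   ]
p [0.5313 0.3363 0.018 ]
p [0.6759 0.2164 0.018 ]
```

Emit:
step_arm:
  deltas:
    - [[0,0,-0.01,0.03,0.035,0.03,69],[0,0,-0.01,0.0487,0.0597,0.08,69],[0,0,-0.01,0.0487,0.0597,0.12,69],[0,0,-0.01,0.0487,0.0597,0.15,69],[0,0,-0.01,0.0487,0.0597,0.175,69],[0,0,-0.01,0.0487,0.0597,0.195,69],[0,0,-0.01,0.0487,0.0597,0.215,69],[0,0,-0.01,0.0487,0.0597,0.23,69],[0,0,-0.01,0.0487,0.0597,0.237,69],[0,0,-0.01,0.0487,0.0597,0.237,69],[0,0,-0.01,0.0487,0.0597,0.237,60],[0,0,-0.01,0.0487,0.0597,0.237,54],[0,0,-0.01,0.0487,0.0597,0.237,50],[0,0,-0.01,0.0487,0.0597,0.237,48],[0,0,-0.01,0.0487,0.0597,0.237,46],[0,0,-0.01,0.0487,0.0597,0.237,44],[0,0,-0.01,0.0487,0.0597,0.237,40],[0,0,-0.01,0.0487,0.0597,0.237,36],[0,0,-0.01,0.0487,0.0597,0.237,36],[0,0,-0.01,0.0487,0.0597,0.237,36]]
  squeeze: 12

```text
time: 5.2
ee_pos: [0.6299, 0.2158, 0.0625]
eef_rot: [0.907, 0.422, -0.0, 0.0]
ft_force: [-0.3, 0.6, 0.4]
width: 0.0358
grip_force: 12.0
```

```bash
python3 - <<'E'
from h import *
c=snap('wrist','w2.png')
t=cams.camera('scene')['img'][130:260,340:480,::-1]
a=cv2.resize(c['img'][100:400,170:470,::-1],(400,400)); b=cv2.resize(t,(400,371),interpolation=2); b=np.vstack([b,np.zeros((29,400,3),np.uint8)])
cv2.imwrite('pics/v2.png',np.hstack([a,b]))
E
```

```text
(no output)
```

View pics/v2.png

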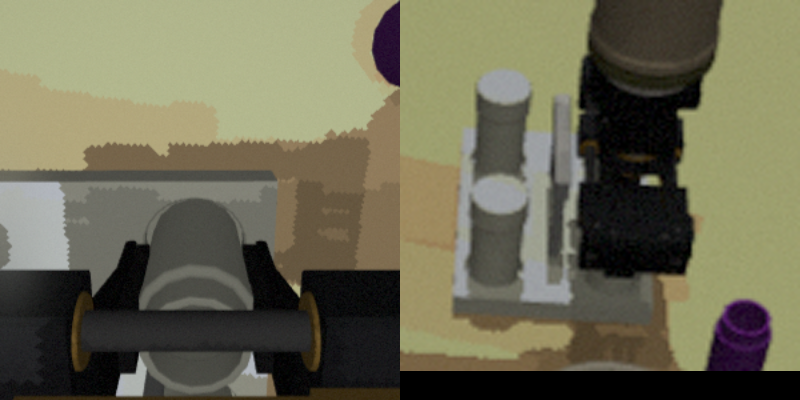

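The jar looks centred and upright between the pads, so I'll lift it and carry it to the bin.

Emit:
step_arm:
  deltas:
    - [[0,0,0,0,0,-0.005,36],[0,0,0,0,0,-0.015,36],[0,0,0,0,0,-0.03,36],[0,0,0,0,0,-0.055,36],[0,0,0,0,0,-0.085,36],[0,0,0,0,0,-0.115,36],[0,0,0,-0.01,0.008,-0.14,36],[0,0,0.03,-0.03,0.023,-0.15,36],[0,0,0.08,-0.06,0.046,-0.15,36],[0,0,0.13,-0.095,0.073,-0.15,36],[0,0,0.18,-0.13,0.1,-0.15,36],[0,0,0.23,-0.165,0.126,-0.15,36],[0,0,0.28,-0.2,0.153,-0.15,36],[0,0,0.33,-0.235,0.18,-0.15,36],[0,0,0.38,-0.27,0.207,-0.15,36],[0,0,0.43,-0.3,0.23,-0.15,36],[0,0,0.471,-0.325,0.249,-0.15,36],[0,0,0.471,-0.337,0.258,-0.15,36],[0,0,0.471,-0.341,0.2614,-0.15,36],[0,0,0.471,-0.341,0.2614,-0.15,36]]
  squeeze: 12

```text
time: 7.8
ee_pos: [0.6105, -0.2122, 0.2126]
eef_rot: [0.98, 0.199, 0.0, -0.0]
ft_force: [0.3, -0.1, -0.9]
width: 0.036
grip_force: 12.0
```

```bash
python3 - <<'E'
from h import *
c=cams.camera('top'); s=cams.camera('scene')
a=cv2.resize(c['img'][150:390,100:500,::-1],(500,300)); b=cv2.resize(s['img'][130:380,120:480,::-1],(432,300))
cv2.imwrite('pics/v3.png',cv2.resize(np.hstack([a,b]),(800,258)))
cv2.imwrite('pics/top3.png',c['img'][:,:,::-1])
delta([.61,-.213,.061],.4)
E
```

```text
t 7.9 pos [ 0.6105 -0.2118  0.2126] q7 [ 0.71 -1.08] turns [[-1.00e-03 -0.00e+00  2.00e-03]
 [ 1.00e-03 -1.00e-03 -3.14e+00]] shift [-0.0011  0.001   0.1516]
```

View pics/v3.png

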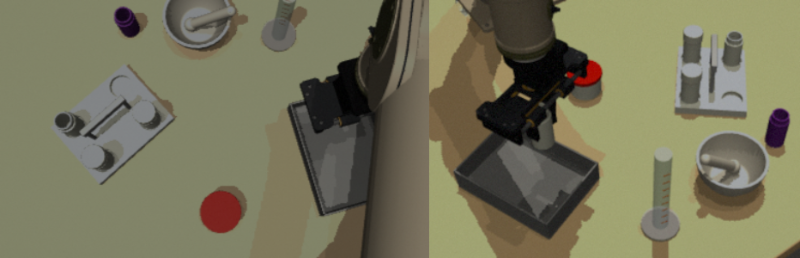

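Jar A is in the gripper over the bin and its pocket is empty. The rest is undisturbed, so I'll lower and release.

Emit:
step_arm:
  deltas:
    - [[0,0,0,0,0,0.02,36],[0,0,0,0,0,0.055,36],[0,0,0,0,0,0.09,36],[0,0,0,0,0,0.12,36],[0,0,0,0,0,0.14,36],[0,0,0,0,0,0.149,36],[0,0,0,0,0,0.1515,36],[0,0,0,0,0,0.1515,36],[0,0,0,0,0,0.1515,48],[0,0,0,0,0,0.1515,60],[0,0,0,0,0,0.1515,69],[0,0,0,0,0,0.1515,69],[0,0,0,0,0,0.145,69],[0,0,0,0,0,0.13,69],[0,0,0,0,0,0.1,69],[0,0,0,0,0,0.06,69],[0,0,0,0,0,0.02,69],[0,0,0,0,0,0,69],[0,0,0,0,0,0,69]]
  squeeze: 12

```text
time: 10.28
ee_pos: [0.6108, -0.2135, 0.2141]
eef_rot: [0.98, 0.199, 0.001, 0.001]
ft_force: [0.1, -0.6, 0.3]
width: 0.0597
grip_force: 0.0
```

```bash
python3 - <<'E'
from h import *
delta([.539,.2915,.2125],.871)
E
```

```text
t 10.28 pos [ 0.6108 -0.2135  0.2141] q7 [ 0.71 -1.08] turns [[ 2.00e-03 -1.00e-03 -4.71e-01]
 [-2.00e-03 -3.00e-03  2.67e+00]] shift [ 0.1304 -0.4932  0.0009]
```

Emit:
step_arm:
  deltas:
    - [[0,0,-0.05,0.013,-0.05,0,69],[0,0,-0.471,0.1304,-0.493,0,69],[0,0,-0.471,0.1304,-0.493,0,69],[0,0,-0.471,0.1304,-0.493,0,69],[0,0,-0.471,0.1304,-0.493,0,69],[0,0,-0.471,0.1304,-0.493,0,69],[0,0,-0.471,0.1304,-0.493,0,69],[0,0,-0.471,0.1304,-0.493,0,69],[0,0,-0.471,0.1304,-0.493,0,69],[0,0,-0.471,0.1304,-0.493,0,69],[0,0,-0.471,0.1304,-0.493,0,69],[0,0,-0.471,0.1304,-0.493,0,69],[0,0,-0.471,0.1304,-0.493,0,69]]
  squeeze: 12

```text
time: 11.9
ee_pos: [0.5389, 0.2903, 0.2125]
eef_rot: [0.907, 0.421, -0.0, 0.0]
ft_force: [-0.6, 0.5, -0.4]
width: 0.0598
grip_force: 0.0
```

```bash
python3 - <<'E'
from h import *
delta([.539,.2915,.0625],.871)
s=readout.read_state(); c=cams.camera('wrist'); c['state']=s
np.save('pics/w4.png.npy',c,allow_pickle=True); cv2.imwrite('pics/w4.png',c['img'][:,:,::-1])
E
```

```text
t 11.9 pos [0.5389 0.2903 0.2125] q7 [ 0.09 -1.51] turns [[ 0.00e+00  0.00e+00 -2.00e-03]
 [ 0.00e+00 -1.00e-03  3.14e+00]] shift [ 0.001  -0.0008  0.15  ]
```

View pics/w4.png

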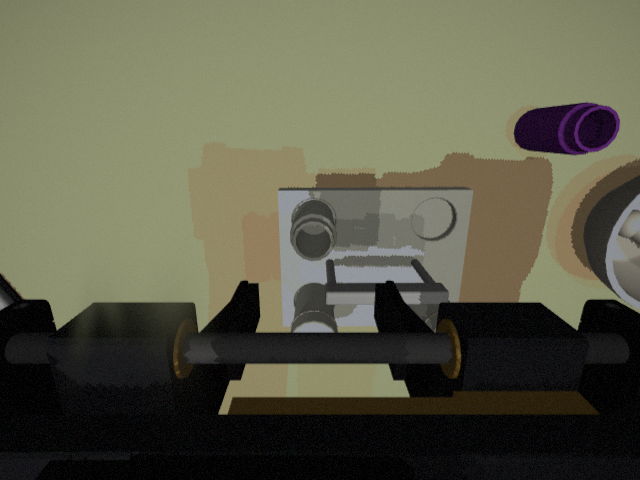

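The rim of jar B is at (314,240), the empty pocket at (435,219), and the top of the bar at about (387,288).

```bash
python3 - <<'E'
from h import *
c=load('w4.png')
for n,uv,z in [('jarB',(314,239),.088),('pocA',(435,219),.018),('h1',(327,288),.1),('h2',(447,288),.1),('p',(279,188),.018),('p',(472,188),.018)]: print(n,cast(c,uv,z).round(4))
delta([.539,.2915,.0625],.871)
E
```

```text
jarB [0.5396 0.2931 0.088 ]
pocA [0.6311 0.2149 0.018 ]
h1 [0.5233 0.2577 0.1   ]
h2 [0.5971 0.1953 0.1   ]
p [0.5329 0.3385 0.018 ]
p [0.6761 0.2173 0.018 ]
t 11.95 pos [0.5388 0.2906 0.2125] q7 [ 0.09 -1.51] turns [[ 0.00e+00  0.00e+00 -1.00e-03]
 [ 0.00e+00 -1.00e-03  3.14e+00]] shift [ 0.0009 -0.0005  0.15  ]
```

Emit:
step_arm:
  deltas:
    - [[0,0,0,0.002,-0.001,0.03,69],[0,0,0,0.002,-0.001,0.06,69],[0,0,0,0.002,-0.001,0.09,69],[0,0,0,0.002,-0.001,0.115,69],[0,0,0,0.002,-0.001,0.135,69],[0,0,0,0.002,-0.001,0.147,69],[0,0,0,0.002,-0.001,0.15,69],[0,0,0,0.002,-0.001,0.15,60],[0,0,0,0.002,-0.001,0.15,54],[0,0,0,0.002,-0.001,0.15,50],[0,0,0,0.002,-0.001,0.15,48],[0,0,0,0.002,-0.001,0.15,46],[0,0,0,0.002,-0.001,0.15,44],[0,0,0,0.002,-0.001,0.15,40],[0,0,0,0.002,-0.001,0.15,36],[0,0,0,0.002,-0.001,0.15,36],[0,0,0,0.002,-0.001,0.15,36]]
  squeeze: 12

```text
time: 14.08
ee_pos: [0.539, 0.2936, 0.0625]
eef_rot: [0.907, 0.422, -0.0, 0.0]
ft_force: [-0.5, 0.3, 0.3]
width: 0.0359
grip_force: 12.0
```

```bash
python3 - <<'E'
from h import *
delta([.512,-.255,.2125],.4)
E
```

```text
t 14.07 pos [0.539  0.2936 0.0625] q7 [ 0.03 -1.6 ] turns [[ 0.     0.     0.471]
 [-0.     0.    -2.671]] shift [-0.4369  0.3328 -0.1499]
```

Emit:
step_arm:
  deltas:
    - [[0,0,0,0,0,-0.005,36],[0,0,0,0,0,-0.015,36],[0,0,0,0,0,-0.03,36],[0,0,0,0,0,-0.055,36],[0,0,0,0,0,-0.085,36],[0,0,0,0,0,-0.115,36],[0,0,0,-0.01,0.008,-0.14,36],[0,0,0.03,-0.035,0.027,-0.15,36],[0,0,0.08,-0.07,0.053,-0.15,36],[0,0,0.13,-0.11,0.084,-0.15,36],[0,0,0.18,-0.15,0.114,-0.15,36],[0,0,0.23,-0.19,0.145,-0.15,36],[0,0,0.28,-0.23,0.175,-0.15,36],[0,0,0.33,-0.27,0.206,-0.15,36],[0,0,0.38,-0.31,0.236,-0.15,36],[0,0,0.43,-0.35,0.267,-0.15,36],[0,0,0.471,-0.39,0.297,-0.15,36],[0,0,0.471,-0.42,0.32,-0.15,36],[0,0,0.471,-0.437,0.333,-0.15,36],[0,0,0.471,-0.437,0.333,-0.15,36]]
  squeeze: 12

```text
time: 16.58
ee_pos: [0.5116, -0.2562, 0.2127]
eef_rot: [0.98, 0.198, -0.0, -0.0]
ft_force: [-1.1, 0.3, -0.5]
width: 0.0359
grip_force: 12.0
```

```bash
python3 - <<'E'
from h import *
delta([.512,-.255,.061],.4)
s=cams.camera('scene'); w=cams.camera('wrist')
a=cv2.resize(s['img'][130:380,120:480,::-1],(432,300)); b=cv2.resize(w['img'][:,:,::-1],(368,300))
cv2.imwrite('pics/v5.png',np.hstack([a,b]))
E
```

```text
t 16.57 pos [ 0.5116 -0.2562  0.2127] q7 [ 0.88 -0.91] turns [[-0.000e+00 -0.000e+00 -2.000e-03]
 [-0.000e+00  0.000e+00  3.139e+00]] shift [ 0.0008 -0.001   0.1517]
```

View pics/v5.png

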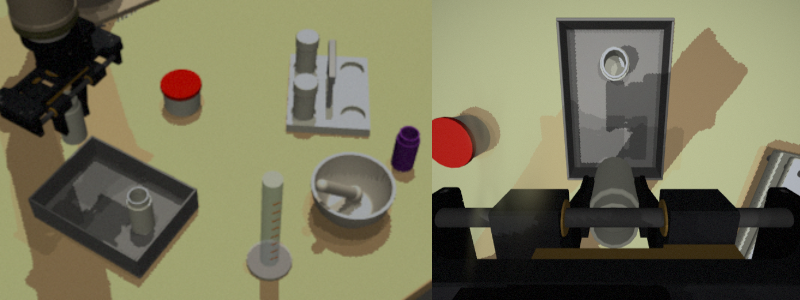

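```bash
python3 - <<'E'
from h import *
s=readout.read_state(); c=cams.camera('wrist'); c['state']=s
for uv,z in [((238,285),.05),((402,285),.05),((219,30),.05),((421,29),.05),((316,102),.084)]: print(cast(c,uv,z).round(3))
E
```

```text
[ 0.432 -0.205  0.05 ]
[ 0.494 -0.35   0.05 ]
[ 0.631 -0.121  0.05 ]
[ 0.692 -0.265  0.05 ]
[ 0.61  -0.212  0.084]
```

The near bin wall is about 53 mm behind the held jar, so it will land inside the bin. Jar A is standing in there already. Lowering jar B.

Emit:
step_arm:
  deltas:
    - [[0,0,0,0.001,0,0.02,36],[0,0,0,0.002,0,0.055,36],[0,0,0,0.003,0,0.09,36],[0,0,0,0.003,0,0.12,36],[0,0,0,0.003,0,0.14,36],[0,0,0,0.003,0,0.149,36],[0,0,0,0.003,0,0.1515,36],[0,0,0,0.003,0,0.1515,36],[0,0,0,0.003,0,0.1515,48],[0,0,0,0.003,0,0.1515,60],[0,0,0,0.003,0,0.1515,69],[0,0,0,0.003,0,0.1515,69],[0,0,0,0.003,0,0.145,69],[0,0,0,0.003,0,0.13,69],[0,0,0,0.003,0,0.1,69],[0,0,0,0.003,0,0.06,69],[0,0,0,0.003,0,0.02,69],[0,0,0,0.003,0,0,69],[0,0,0,0.003,0,0,69]]
  squeeze: 12

```text
time: 19.1
ee_pos: [0.5158, -0.2542, 0.2151]
eef_rot: [0.98, 0.199, 0.002, 0.001]
ft_force: [0.4, 0.7, 0.4]
width: 0.06
grip_force: 0.0
```

```bash
python3 - <<'E'
from h import *
delta([.5555,.2193,.22],-.70)
E
```

```text
t 19.1 pos [ 0.5158 -0.2542  0.2151] q7 [ 0.87 -0.92] turns [[ 2.000e-03 -4.000e-03  1.100e+00]
 [ 5.000e-03  2.000e-03 -2.042e+00]] shift [ 0.2209 -0.4207 -0.0058]
```

Emit:
step_arm:
  deltas:
    - [[0,0,-0.1,0.02,-0.038,-0.005,69],[0,0,-2.042,0.221,-0.421,-0.007,69],[0,0,-2.042,0.221,-0.421,-0.007,69],[0,0,-2.042,0.221,-0.421,-0.007,69],[0,0,-2.042,0.221,-0.421,-0.007,69],[0,0,-2.042,0.221,-0.421,-0.007,69],[0,0,-2.042,0.221,-0.421,-0.007,69],[0,0,-2.042,0.221,-0.421,-0.007,69],[0,0,-2.042,0.221,-0.421,-0.007,69],[0,0,-2.042,0.221,-0.421,-0.007,69],[0,0,-2.042,0.221,-0.421,-0.007,69],[0,0,-2.042,0.221,-0.421,-0.007,69],[0,0,-2.042,0.221,-0.421,-0.007,69],[0,0,-2.042,0.221,-0.421,-0.007,69],[0,0,-2.042,0.221,-0.421,-0.007,69],[0,0,-2.042,0.221,-0.421,-0.007,69]]
  squeeze: 12

```text
time: 21.1
ee_pos: [0.5546, 0.2199, 0.2196]
eef_rot: [0.343, 0.939, -0.0, 0.0]
ft_force: [-0.7, 0.7, -0.7]
width: 0.0601
grip_force: 0.0
```

```bash
python3 - <<'E'
from h import *
delta([.5555,.2193,.087],-.70)
s=readout.read_state(); c=cams.camera('wrist'); c['state']=s
np.save('pics/w6.png.npy',c,allow_pickle=True)
sc=cams.camera('scene')['img']; tp=cams.camera('top')['img']
im=np.hstack([cv2.resize(x,(400,300)) for x in(c['img'][:300,120:520],sc)])
cv2.imwrite('pics/v6.png',im[:,:,::-1])
E
```

```text
t 21.1 pos [0.5546 0.2199 0.2196] q7 [0.37 0.1 ] turns [[ 0.     0.     3.141]
 [-0.     0.    -0.   ]] shift [-0.001   0.0002  0.1326]
```

View pics/v6.png

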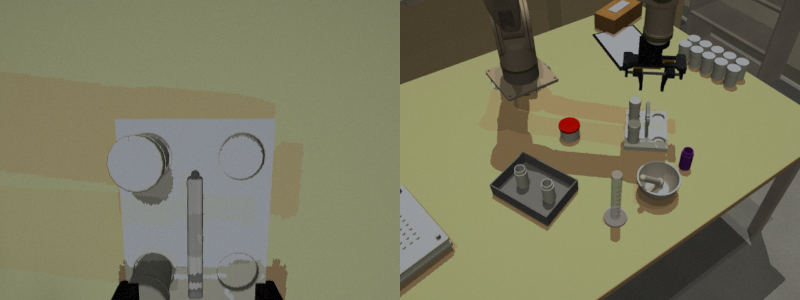

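Both jars stand in the bin. The bar runs along column 315 (full image), rows 177 to 297, and is aligned with the tool.

```bash
python3 - <<'E'
from h import *
c=load('w6.png')
for uv in[(315,177),(315.5,297),(307,240),(323,240)]: print(cast(c,uv,.1).round(4))
for uv in[(361,156),(358,271)]: print('poc',cast(c,uv,.018).round(4))
E
```

```text
[0.5163 0.2526 0.1   ]
[0.5923 0.1889 0.1   ]
[0.5499 0.2159 0.1   ]
[0.5581 0.2256 0.1   ]
poc [0.5371 0.2928 0.018 ]
poc [0.6296 0.2167 0.018 ]
```

Emit:
step_arm:
  deltas:
    - [[0,0,0,0,0.0007,0.03,69],[0,0,0,0,0.0007,0.06,69],[0,0,0,0,0.0007,0.085,69],[0,0,0,0,0.0007,0.105,69],[0,0,0,0,0.0007,0.12,69],[0,0,0,0,0.0007,0.1266,69],[0,0,0,0,0.0007,0.1266,55],[0,0,0,0,0.0007,0.1266,40],[0,0,0,0,0.0007,0.1266,28],[0,0,0,0,0.0007,0.1266,22],[0,0,0,0,0.0007,0.1266,19],[0,0,0,0,0.0007,0.1266,17],[0,0,0,0,0.0007,0.1266,15],[0,0,0,0,0.0007,0.1266,13],[0,0,0,0,0.0007,0.1266,10],[0,0,0,0,0.0007,0.1266,5],[0,0,0,0,0.0007,0.1266,0],[0,0,0,0,0.0007,0.1266,0]]
  squeeze: 20

```text
time: 23.5
ee_pos: [0.5544, 0.2194, 0.0928]
eef_rot: [0.343, 0.939, -0.001, -0.0]
ft_force: [-4.0, -4.3, 5.7]
width: 0.012
grip_force: 20.0
```

Emit:
step_arm:
  deltas:
    - [[0,0,0,0,0,0,0],[0,0,0,0,0,0,0],[0,0,0,0,0,0,0],[0,0,0,0,0,0,0]]
  squeeze: 55

```text
time: 24.0
ee_pos: [0.5545, 0.2195, 0.0928]
eef_rot: [0.343, 0.939, -0.001, -0.0]
ft_force: [-3.9, -3.8, 4.5]
width: 0.0117
grip_force: 55.0
```

Emit:
step_arm:
  deltas:
    - [[0,0,0,0,-0.0007,0,0],[0,0,0,0,-0.0007,-0.001,0],[0,0,0,0,-0.0007,-0.003,0],[0,0,0,0,-0.0007,-0.006,0],[0,0,0,0,-0.0007,-0.01,0],[0,0,0,0,-0.0007,-0.014,0],[0,0,0,0,-0.0007,-0.018,0],[0,0,0,0,-0.0007,-0.02,0],[0,0,0,0,-0.0007,-0.02,0]]
  squeeze: 55

```text
time: 25.12
ee_pos: [0.5547, 0.2199, 0.1131]
eef_rot: [0.343, 0.939, 0.0, 0.0]
ft_force: [0.9, -0.0, -5.5]
width: 0.0116
grip_force: 55.0
```

```bash
python3 - <<'E'
from h import *
s=readout.read_state(); print(s['ft_force'].round(2),s['torque'].round(3),s['ee_pos'].round(4),s['eef_rot'].round(4))
c=cams.camera('wrist'); sc=cams.camera('scene')['img'][110:260,330:480]
im=np.hstack([cv2.resize(c['img'],(400,300)),cv2.resize(sc,(300,300))])
cv2.imwrite('pics/v7.png',im[:,:,::-1])
E
```

```text
[ 0.92 -0.03 -5.54] [ 0.126 -0.214  0.036] [0.5547 0.2199 0.1131] [3.428e-01 9.394e-01 0.000e+00 2.000e-04]
```

View pics/v7.png

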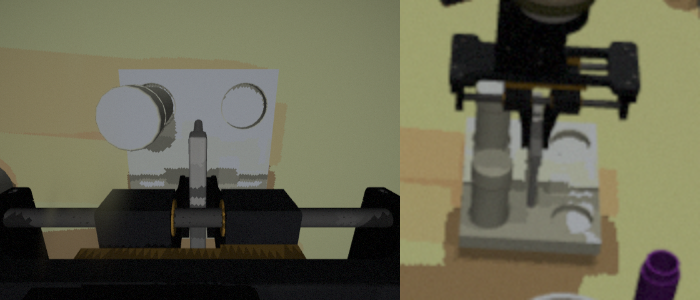

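The wrist carries 5.5 N, the full weight, and the carrier hangs level with both capped jars upright. I'll raise it the rest of the way.

Emit:
step_arm:
  deltas:
    - [[0,0,0,0,0,-0.002,0],[0,0,0,0,0,-0.006,0],[0,0,0,0,0,-0.012,0],[0,0,0,0,0,-0.019,0],[0,0,0,0,0,-0.027,0],[0,0,0,0,0,-0.035,0],[0,0,0,0,0,-0.043,0],[0,0,0,0,0,-0.051,0],[0,0,0,0,0,-0.059,0],[0,0,0,0,0,-0.067,0],[0,0,0,0,0,-0.073,0],[0,0,0,0,0,-0.077,0],[0,0,0,0,0,-0.079,0],[0,0,0,0,0,-0.08,0],[0,0,0,0,0,-0.08,0],[0,0,0,0,0,-0.08,0],[0,0,0,0,0,-0.08,0],[0,0,0,0,0,-0.08,0],[0,0,0,0,0,-0.08,0]]
  squeeze: 55

```text
time: 27.6
ee_pos: [0.5546, 0.2198, 0.1929]
eef_rot: [0.343, 0.939, -0.0, 0.0]
ft_force: [0.1, 0.0, -5.1]
width: 0.0113
grip_force: 55.0
```

```bash
python3 - <<'E'
from h import *
s=readout.read_state(); print(s['ft_force'].round(2),s['torque'].round(3),s['ee_pos'].round(4),s['eef_rot'].round(4),s['joint_vel'].round(3))
c=cams.camera('wrist'); sc=cams.camera('scene')['img']
im=np.hstack([cv2.resize(c['img'],(400,300)),cv2.resize(sc,(400,300))])
cv2.imwrite('pics/v8.png',im[:,:,::-1])
E
```

```text
[ 0.09  0.05 -5.06] [ 0.153 -0.218 -0.07 ] [0.5546 0.2198 0.1929] [ 0.3428  0.9394 -0.      0.    ] [ 0.    -0.002 -0.     0.002 -0.001  0.001  0.001]
```

View pics/v8.png

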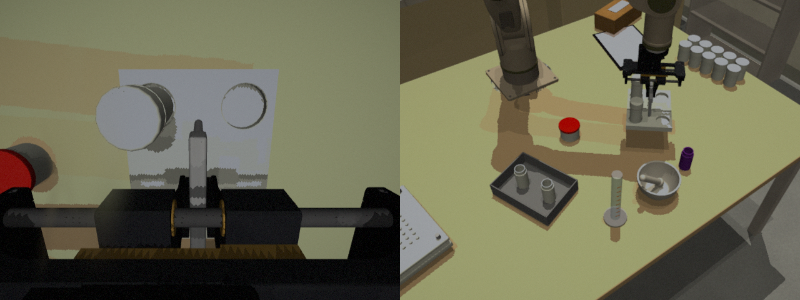

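The carrier looks the same in the gripper as it did after the first lift, so it hasn't slipped or tilted. Both rejects stand in the bin and the arm is steady.

```bash
python3 -c "
from bench import r
print(r.close_job())"
```

```text
the job is handed in; nothing more can be done
None
```

Job handed in at about 28 s: both open jars stand in the grey bin, and the arm is holding the carrier by its handle, level and about 10 cm up, with the two capped jars in their pockets and the mortar, cylinder and tub untouched.

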